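# Sort stripped rig hardware into its stock trays

### The arm

A 6-joint arm with a two-finger parallel gripper is mounted at the origin on the work surface. World frame = base frame: x ahead of the robot, y to its left, z up, the work surface at z = 0. Lengths are in mm, angles in rad, forces in N, time in s.
With the tool pointing down it reaches from about 300 to 825 mm from the base axis. Payload 5.4 kg.
Tool frame: the origin (TCP) lies at the centre of the arm's flange, where the gripper is bolted on; the fingertips stand 190 mm ahead of it and the grasp point (between the pads) lies 171 mm ahead of it; z points along the fingers, y is the direction in which the jaws open and shut (so a half turn about z gives the same grasp; the last joint's range is limited). The gripper opens to 92 mm and grips with 3 to 60 N. Pads are 20 mm wide; open, the fingers measure 128 mm over their backs; the gripper's body (75 mm by 189 mm) begins 69 mm behind the grasp point.
Start: joints at [-1.409, 0.158, 1.597, -0, 1.386, -0.21], TCP at [208.869, -535.706, 404.701] pointing down, gripper open.
Joint ranges: [-2.91, 2.91], [-0.94, 2.29], [0.18, 2.7], [-1.29, 4.43], [0.17, 2.64], [-3, 3]. Speed limits (rad/s): [2.57, 2.57, 3.14, 3.14, 3.14, 3.14].

### API

Orientations are given as [roll, pitch, yaw] about the fixed x, y, z axes, in that order (R = Rz(yaw) Ry(pitch) Rx(roll)).
In Python, from rig import r gives the robot as it stands.
- The arm moves only by the tool jog_arm, never from a script. Its argument "steps" is a list of rows, each a list of 7 numbers: the shift along the world's x, y, z in units of 25 mm (1.0 is 25 mm), then the turn, a rotation vector about the world's x, y, z in rad, then the gripper's target within -1 to 1 (fully open at 1, half-way at 0, shut at -1). In form: [[tx, ty, tz, ax, ay, az, claw], ...]. A call has 1 to 20 rows; each row is the pose to reach, as a shift and turn from the pose commanded when the call began; what a row does not reach only later rows make up. A row lasts 1/8 s, in which the tool goes at most 62.5 mm and 10.7 degrees, less where a joint would pass 70% of its speed; a pose out of reach is approached as far as the arm can. A call with a gripper value outside its range is refused whole. The fingers move at their own pace and stop on an object; "grip_force" is the grip in N (left out, the last holds). Time passes only in rows, so rows that repeat a pose let the fingers close. It gives the time, the measured TCP pose, the force and the opening at its end, in the units of the state.
- r.get_state(): the state, without advancing time (a new reading comes with each control period).
- r.camera(name): name is "side" or "top" or "wrist"; returns the picture (400x640x3 uint8, blue, green, red); there is no depth.
- r.get_calibration(name): a dict with "fx", "fy", "cx", "cy" (pixels), "world_from_camera" (4x4, takes a point from camera to world coordinates); the wrist camera has in their place "mount" (4x4, takes a point from camera to tool coordinates, whose origin is the TCP and whose axes are the flange's). Camera axes: x right, y up, looking along -z (the intrinsics and any distortion apply to the point x, -y, -z); pixel columns grow to the right and rows downward; lengths in mm; the calibration is good to about 2 mm. The wrist camera is an equidistant fisheye: a pixel r from the principal point sees the ray r / f radians off the axis. A picture is of the moment at which its call begins: read the wrist's pose just before it. get_calibration takes no time and is no camera call.
- r.finish_job(): hands the job in, once; it reports no verdict.
Trained networks look in the newest picture that a camera, given by its name, has taken for a name from the list of things; names that differ only in an ending like _2 or _b are one class to them, and where a whole thing is asked for, a point or a joint stands for the part that bears it (a point fixed in the world has none). Each returns a list of dicts, best first, with "p" (0 to 1); they miss things now and then, are a little off and sometimes report something else, mostly with a low value. They report only what shows in the picture. A call takes as long as a camera call.
- r.look_for(camera, name): "centre" ([x, y, z] in mm, in the coordinates of the camera as it stood for that picture, good to about 4 mm: the middle of the surface that is visible of it).
- r.trace(camera, name): "pixels" (400x640 bool, what is visible of it).
The state is a dict: "time": time; "joints": joint angles; "qd": joint speeds; "effort": joint torques, N m; "ee_pos": TCP position; "tcp_rot": TCP orientation; "wrist_force": force on the tool from outside, world axes, zero at the start; "wrist_torque": the same for the moment, N m; "opening": opening from 0.0 (shut) to 1.0 (fully open).
Only numpy, scipy, OpenCV 4.12 (cv2) and the standard library are available. Lean on these libraries where they do the work, as an engineer would, in place of code of your own. Each camera call takes 0.05 s, during which the arm holds its last target. There are 200 camera calls.

### The job

A test rig has been stripped and its frame hardware lies mixed on the bench. Sort the two levelling feet, the angle bracket, the profile offcut and the bow handle into the four grey stock trays, each on the clear floor of the tray that already holds its own kind, the same way up as it stands now and flat on the tray's floor. Do not shove or tip the dish of screws.

Things in the scene. Friction and masses are not known exactly. Their poses are not given: they have to be found in the camera images.
- foot_a_center (a point): One of two identical loose levelling feet: a black round pad, 40 mm across and 9 to 12 mm high, zinc hexagon neck 17 mm across up to 17.5 mm, and an upright threaded zinc stud 10 mm thick up to 78 mm; it stands on its pad. This point is on its axis, half-way up, 39 mm above its underside; z up along the stud. About 70 g.
- foot_b_center (a point): One of two identical loose levelling feet: a black round pad, 40 mm across and 9 to 12 mm high, zinc hexagon neck 17 mm across up to 17.5 mm, and an upright threaded zinc stud 10 mm thick up to 78 mm; it stands on its pad. This point is on its axis, half-way up, 39 mm above its underside; z up along the stud. About 70 g.
- bracket_center (a point): Loose cast aluminium angle bracket, 40 x 38 x 40 mm (x, y, z), on its foot flange; 6 mm upright flange at its +x edge, two triangular gussets flush with its sides. This point: half-way up (20 mm), on the middle line, 10 mm inside the upright flange's outer face (10 mm off the footprint's centre); here its flat sides, 38 mm apart along y, can be gripped. z up. About 60 g.
- offcut_center (a point): Loose offcut of black T-slot aluminium profile, 30 x 30 mm in section and 90 mm long, lying along its y axis, with bright sawn ends. This point is its centre, 15 mm above its underside; z up. About 80 g.
- handle_center (a point): Loose black bow handle (a U-shaped pull), standing on its two ends, open underneath: 106 mm long along its y axis, 20 mm wide along x, 40 mm high. The bar on top is 13 mm thick. This point is the middle of that bar, 33.5 mm above the handle's underside; z up. About 50 g.
- tray_feet_clear (a point): Grey open tray fixed to the bench, 164 (x) by 140 (y) mm, rim 32 mm high, walls and floor 3 mm. Two levelling feet, tops 81 mm over the bench, stand fixed at its +x end. This point: centre of the clear floor in front of them, on its upper face, 3 mm above the bench; clear floor 92 mm along x, 134 mm along y. z up; turned up to 15 degrees from the world axes; the trays swap places.
- tray_brackets_clear (a point): Grey open tray fixed to the bench, 164 (x) by 140 (y) mm, rim 32 mm high, walls and floor 3 mm. Two angle brackets, tops 43 mm over the bench, stand fixed at its +x end. This point: centre of the clear floor in front of them, on its upper face, 3 mm above the bench; clear floor 92 mm along x, 134 mm along y. z up; turned up to 15 degrees from the world axes; the trays swap places.
- tray_offcuts_clear (a point): Grey open tray fixed to the bench, 164 (x) by 140 (y) mm, rim 32 mm high, walls and floor 3 mm. Two profile offcuts, tops 33 mm over the bench, lie crosswise fixed at its +x end. This point: centre of the clear floor in front of them, on its upper face, 3 mm above the bench; clear floor 92 mm along x, 134 mm along y. z up; turned up to 15 degrees from the world axes; the trays swap places.
- tray_handles_clear (a point): Grey open tray fixed to the bench, 164 (x) by 140 (y) mm, rim 32 mm high, walls and floor 3 mm. Two bow handles, tops 43 mm over the bench, stand crosswise fixed at its +x end. This point: centre of the clear floor in front of them, on its upper face, 3 mm above the bench; clear floor 92 mm along x, 134 mm along y. z up; turned up to 15 degrees from the world axes; the trays swap places.
- dish: Small round steel dish of screws, 72 mm across and 16 mm high, loose among the parts on the robot's side of them; not to be disturbed. Origin: centre of its underside.

How it is judged:
By the outcome, as a careful person would: the job done as asked, in the order asked, and still so for the second after the job is handed in, with the robot touching nothing.
It also fails if it takes over 128 s, if anything falls off the work surface, if the arm or the gripper's body presses on something with over 40 N, if the wrist force passes 120 N, or if a joint passes its speed limit or range.

## Working session

There is one attempt and no reset: what is moved stays moved. The work goes in short steps, Python scripts to look and compute and a tool call to move; the robot and the scene stay as the last step left them, time stands still between calls to the robot, and variables do not carry over. Pictures are saved under pics/ and viewed, about 12 in all and at most 16, crops included, and the job is handed in when it is done.

Besides the shell and the picture viewer there is one more tool, called after "Request:" as a command line: name --pt "numbers of a row" for each row, then --argument value for the rest. jog_arm: Moves the arm, as the interface text tells. Its arguments: {"type":"object","properties":{"steps":{"type":"array","items":{"type":"array","items":{"type":"number"}}},"grip_force":{"type":"number"}},"required":["steps"]}

```bash
ls; mkdir -p pics
python3 - <<'E'
from rig import r
import cv2,numpy as np
s=r.get_state(); print({k:np.round(v,3).tolist() for k,v in s.items()})
for n in("top","side","wrist"):
    cv2.imwrite(f"pics/{n}0.png",r.camera(n)); c=r.get_calibration(n); print(n,{k:np.round(v,3).tolist() for k,v in c.items()})
E
```

```text
pics
{'time': 0.0, 'joints': [-1.409, 0.159, 1.598, -0.0, 1.386, -0.21], 'qd': [0.0, 0.0, 0.0, -0.0, -0.001, 0.002], 'effort': [-0.0, -38.558, -32.21, 0.07, 0.038, -0.0], 'ee_pos': [208.809, -535.454, 403.719], 'tcp_rot': [-3.14, -0.0, 0.372], 'wrist_force': [0.029, -0.375, 0.393], 'wrist_torque': [-0.004, -0.074, -0.006], 'opening': 0.998}
top {'fx': 372.113, 'fy': 372.113, 'cx': 315.486, 'cy': 197.418, 'world_from_camera': [[0.016, 0.993, -0.114, 366.904], [-1.0, 0.018, 0.014, 0.547], [0.015, 0.113, 0.993, 1053.125], [0.0, 0.0, 0.0, 1.0]]}
side {'fx': 496.32, 'fy': 496.32, 'cx': 323.08, 'cy': 192.513, 'world_from_camera': [[-0.932, 0.275, -0.236, 220.549], [-0.362, -0.684, 0.633, 702.221], [0.013, 0.676, 0.737, 884.686], [0.0, 0.0, 0.0, 1.0]]}
wrist {'fx': 309.707, 'fy': 309.707, 'cx': 321.169, 'cy': 201.094, 'mount': [[-0.001, 0.969, 0.249, 71.663], [1.0, 0.001, 0.002, -0.245], [0.001, 0.249, -0.969, 19.75], [0.0, 0.0, 0.0, 1.0]]}
```

View pics/top0.png

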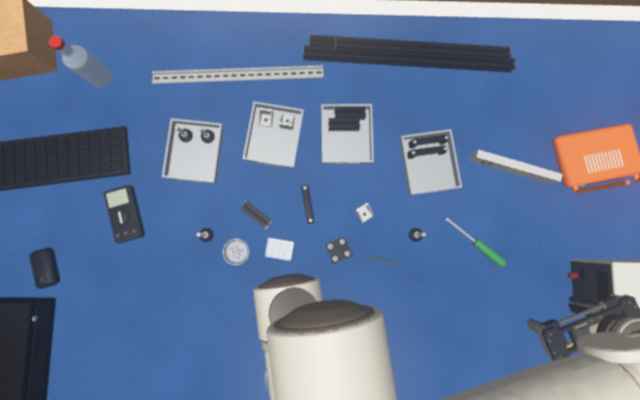

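View pics/side0.png

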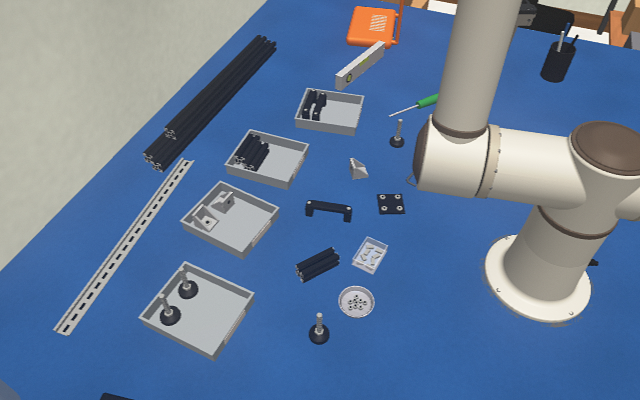

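The top picture shows the loose feet at (205,235) and (416,235), offcut (257,214), handle (308,204), bracket (365,212) and dish (236,251). The trays, left to right, are feet (193,152), brackets (273,135), offcuts (347,134) and handles (431,162).

```bash
cat > h.py <<'E'
from rig import r
import cv2,numpy as np
from scipy.spatial.transform import Rotation as R
def pose(cam,s=None):
    c=r.get_calibration(cam)
    if cam!="wrist": return c,np.array(c["world_from_camera"])
    s=s or r.get_state(); T=np.eye(4); T[:3,:3]=R.from_euler("xyz",s["tcp_rot"]).as_matrix(); T[:3,3]=s["ee_pos"]
    return c,T@np.array(c["mount"])
def to_plane(cam,px,z,s=None):
    c,T=pose(cam,s); px=np.atleast_2d(px).astype(float)
    d=np.c_[(px[:,0]-c["cx"])/c["fx"],-(px[:,1]-c["cy"])/c["fy"]]
    if cam=="wrist":
        a=np.linalg.norm(d,axis=1); k=np.where(a>1e-9,np.tan(a)/np.maximum(a,1e-9),1); d=d*k[:,None]
    d=np.c_[d,-np.ones(len(d))]@T[:3,:3].T; o=T[:3,3]
    return o+d*((z-o[2])/d[:,2])[:,None]
def project(cam,P,s=None):
    c,T=pose(cam,s); q=(np.atleast_2d(P)-T[:3,3])@T[:3,:3]; d=np.c_[q[:,0]/-q[:,2],q[:,1]/-q[:,2]]
    if cam=="wrist":
        n=np.linalg.norm(d,axis=1); d=d*(np.arctan(n)/np.maximum(n,1e-9))[:,None]
    return np.c_[c["cx"]+c["fx"]*d[:,0],c["cy"]-c["fy"]*d[:,1]]
def rect(cam,mask,z,s=None):
    v,u=np.nonzero(mask); P=to_plane(cam,np.c_[u,v],z,s)[:,:2].astype(np.float32)
    (cx,cy),(w,h),a=cv2.minAreaRect(P)
    if w<h: w,h,a=h,w,a+90
    return [round(float(x),1) for x in (cx,cy,w,h,(a+90)%180-90)]   # long side direction, deg
E
python3 - <<'E'
from h import *
H={"foot_a_center":39,"bracket_center":20,"offcut_center":15,"handle_center":33.5,"tray_feet_clear":32,"tray_brackets_clear":32,"tray_offcuts_clear":32,"tray_handles_clear":32,"dish":16}
for cam in("top","side"):
  r.camera(cam); T=pose(cam)[1]
  for n,z in H.items():
    L=r.look_for(cam,n)
    print(cam,n,[(round(o["p"],2),np.round(T[:3,:3]@o["centre"]+T[:3,3]).tolist()) for o in L[:4]])
    if 1:
      for o in r.trace(cam,n)[:3]:
        if o["p"]>.3 and o["pixels"].any(): print("    rect",round(o["p"],2),rect(cam,o["pixels"],z))
E
```

```text
top foot_a_center [(0.49, [380.0, 285.0, 13.0])]
    rect 0.57 [378.2, 280.8, 34.8, 33.7, 46.9]
top bracket_center [(0.7, [448.0, -152.0, 8.0])]
    rect 0.74 [444.8, -150.2, 43.0, 37.7, -55.7]
    rect 0.44 [611.2, 334.3, 177.6, 157.3, -4.7]
top offcut_center [(0.71, [433.0, 150.0, 31.0])]
    rect 0.86 [434.6, 151.9, 92.5, 31.0, 53.0]
top handle_center [(0.59, [463.0, 8.0, 36.0])]
    rect 0.86 [464.0, 8.4, 105.5, 20.8, 10.9]
top tray_feet_clear [(0.85, [615.0, 338.0, 4.0])]
    rect 0.87 [609.8, 332.1, 171.5, 153.4, -4.8]
    rect 0.34 [667.7, -99.2, 177.0, 144.1, 1.9]
top tray_brackets_clear []
    rect 0.83 [660.6, 110.2, 176.1, 147.8, -8.5]
top tray_offcuts_clear [(0.88, [672.0, -101.0, -0.0])]
    rect 0.67 [669.0, -99.8, 173.8, 148.6, 1.1]
top tray_handles_clear [(0.68, [596.0, -340.0, -0.0])]
    rect 0.67 [590.4, -332.6, 170.3, 154.7, 8.8]
    rect 0.59 [433.6, 150.5, 92.8, 31.4, 52.6]
    rect 0.47 [331.7, 200.6, 66.6, 65.9, -25.2]
top dish [(0.69, [333.0, 205.0, 6.0]), (0.57, [665.0, 116.0, 1.0]), (0.33, [389.0, -293.0, 10.0])]
    rect 0.9 [332.7, 203.4, 66.5, 63.0, 46.7]
side foot_a_center [(0.66, [376.0, 294.0, 11.0])]
    rect 0.62 [377.3, 298.0, 59.5, 34.5, -49.9]
side bracket_center [(0.6, [448.0, -141.0, 21.0])]
    rect 0.61 [449.0, -149.9, 73.0, 40.4, -57.5]
side offcut_center [(0.56, [434.0, 155.0, 27.0])]
    rect 0.9 [435.0, 149.4, 100.3, 46.2, 53.1]
side handle_center []
    rect 0.72 [462.7, 16.0, 106.0, 48.8, 9.9]
side tray_feet_clear [(0.74, [617.0, 331.0, 6.0])]
    rect 0.75 [607.4, 336.2, 181.2, 153.5, -5.1]
side tray_brackets_clear [(0.75, [664.0, 107.0, 12.0])]
    rect 0.67 [656.5, 116.1, 182.6, 160.6, -7.9]
side tray_offcuts_clear [(0.77, [673.0, -100.0, 18.0])]
    rect 0.92 [664.0, -89.2, 183.8, 172.3, -0.2]
side tray_handles_clear [(0.94, [593.0, -337.0, 13.0])]
side dish [(0.93, [335.0, 198.0, 7.0])]
    rect 0.6 [332.6, 202.8, 71.9, 70.1, -29.6]
```

Request:
jog_arm --pt "3 6 0.2 0 0 -0.1 0" --pt "6 12 0.4 0 0 -0.2 0" --pt "9 18 0.6 0 0 -0.3 0" --pt "10.8 21.4 0.6 0 0 -0.372 0" --pt "10.8 21.4 0.6 0 0 -0.372 0" --pt "10.8 21.4 0.6 0 0 -0.372 0" --pt "10.8 21.4 0.6 0 0 -0.372 0" --pt "10.8 21.4 0.6 0 0 -0.372 0" --pt "10.8 21.4 0.6 0 0 -0.372 0" --pt "10.8 21.4 0.6 0 0 -0.372 0" --pt "10.8 21.4 0.6 0 0 -0.372 0" --pt "10.8 21.4 0.6 0 0 -0.372 0" --pt "10.8 21.4 0.6 0 0 -0.372 0" --grip_force 15

```text
time: 3.68
ee_pos: [478.6, -1.8, 419.7]
tcp_rot: [3.141, 0.0, -0.002]
wrist_force: [-0.1, 0.1, 0.7]
opening: 0.503
```

Run:
```python
from h import *
s=r.get_state(); print(s["time"],np.round(s["ee_pos"],1),np.round(s["tcp_rot"],3),s["opening"],np.round(s["joints"],2))
img=r.camera("wrist"); cv2.imwrite("pics/w1.png",img); np.save("s1.npy",s,allow_pickle=True)
T=pose("wrist",s)[1]
H={"foot_a_center":39,"bracket_center":20,"offcut_center":15,"handle_center":33.5,"tray_feet_clear":32,"tray_brackets_clear":32,"tray_offcuts_clear":32,"tray_handles_clear":32,"dish":16}
for n,z in H.items():
    L=r.look_for("wrist",n)
    print(n,[(round(o["p"],2),np.round(T[:3,:3]@o["centre"]+T[:3,3]).tolist()) for o in L[:4]])
    for o in r.trace("wrist",n)[:3]:
        if o["p"]>.3 and o["pixels"].any(): print("    rect",round(o["p"],2),rect("wrist",o["pixels"],z,s))
```

```text
3.675 [478.6  -1.8 419.7] [ 3.141e+00  0.000e+00 -2.000e-03] 0.5029285499838118 [-0.26 -0.11  1.84 -0.    1.41  1.32]
foot_a_center [(0.7, [382.0, 290.0, 15.0])]
    rect 0.63 [377.5, 288.2, 94.9, 35.4, -54.3]
bracket_center [(0.74, [356.0, 206.0, 9.0]), (0.58, [454.0, -144.0, 14.0])]
    rect 0.76 [452.2, -145.3, 45.7, 41.7, -56.3]
offcut_center [(0.71, [440.0, 148.0, 30.0])]
    rect 0.66 [436.3, 155.6, 94.6, 46.7, 52.2]
handle_center [(0.65, [477.0, 12.0, 39.0])]
    rect 0.91 [468.0, 10.0, 106.9, 22.2, 10.5]
tray_feet_clear [(0.73, [613.0, 337.0, 7.0]), (0.57, [457.0, -145.0, 15.0]), (0.24, [393.0, -293.0, 7.0])]
    rect 0.67 [612.7, 337.5, 187.2, 169.3, 85.1]
tray_brackets_clear [(0.78, [650.0, 118.0, 5.0])]
    rect 0.91 [646.7, 111.3, 149.3, 138.3, 82.0]
tray_offcuts_clear [(0.76, [653.0, -103.0, 5.0])]
    rect 0.7 [467.4, 10.3, 107.4, 22.4, 10.5]
    rect 0.68 [651.0, -98.2, 147.0, 136.4, -89.2]
tray_handles_clear [(0.83, [593.0, -336.0, 13.0])]
    rect 0.73 [590.0, -324.0, 169.2, 165.3, 8.2]
dish [(0.69, [356.0, 208.0, 9.0])]
    rect 0.75 [363.1, 202.6, 44.0, 11.3, -87.0]
```

View pics/w1.png

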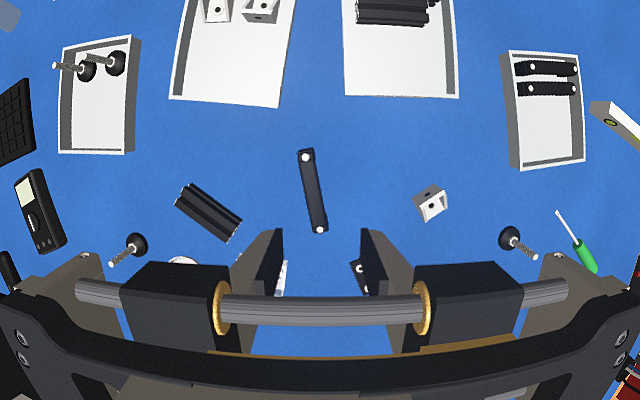

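The wrist picture shows the handle at (313,190), offcut (209,212), bracket (431,203), foot pads at about (135,243) and (510,237), and all four trays. Next I'll overlay the estimated tray outlines and zoom in on the parts.

```bash
cat > trays.py <<'E'
import numpy as np
TR={"feet":(613.5,338,-4.9),"brackets":(666.6,114,-8.5),"offcuts":(674,-103,1.0),"handles":(593.5,-339,8.8)}
def tw(name,x,y,z=0):
    cx,cy,a=TR[name]; a=np.radians(a); x=np.asarray(x,float);y=np.asarray(y,float)
    return np.stack([cx+np.cos(a)*x-np.sin(a)*y, cy+np.sin(a)*x+np.cos(a)*y, np.full(x.shape,float(z))],-1)
E
cat > ov.py <<'E'
from h import *; from trays import *
s=np.load("s1.npy",allow_pickle=True).item()
W=cv2.imread("pics/w1.png"); T=cv2.imread("pics/top0.png"); k=4
def big(img,cam,u0,v0,w,h,draw):
    b=cv2.resize(img[v0:v0+h,u0:u0+w],None,fx=k,fy=k,interpolation=cv2.INTER_CUBIC)
    for P,col in draw:
        q=((project(cam,P,s if cam=="wrist" else None)-[u0,v0]+.5)*k).astype(np.int32); cv2.polylines(b,[q],True,col,1)
    return b
sx=np.array([-1,1,1,-1]);sy=np.array([-1,-1,1,1]); D=[]
for n in TR:
    D+=[(tw(n,82*sx,70*sy,32),(0,0,255)),(tw(n,79*sx,67*sy,3),(0,200,0))]
D2=[]
for c in ((380,287),(391,-291)):
    t=np.linspace(0,6.28,30)[:-1]; D2.append((np.c_[c[0]+20*np.cos(t),c[1]+20*np.sin(t),0*t+9],(0,0,255)))
for c,a,l,w,z in (((436,152),53,45,15,30),((467,9.5),10.7,53,10,40)):
    a=np.radians(a);m=np.array([[np.cos(a),-np.sin(a)],[np.sin(a),np.cos(a)]]); q=np.c_[l*sx,w*sy]@m.T+c
    D2.append((np.c_[q,0*sx+z],(0,0,255)))
if __name__=="__main__":
    top=np.vstack([np.hstack([big(T,"top",160,112,100,75,D),big(T,"top",240,95,100,75,D)]),np.hstack([big(T,"top",300,95,100,75,D),big(T,"top",385,120,100,75,D)])])
    cv2.imwrite("pics/ov1.png",top)
    w=np.vstack([np.hstack([big(W,"wrist",100,210,100,75,D2),big(W,"wrist",470,210,100,75,D2)]),np.hstack([big(W,"wrist",380,170,100,75,D2),big(W,"wrist",165,175,100,75,D2)])])
    cv2.imwrite("pics/ov2.png",w)
E
python3 ov.py
```

```text
(no output)
```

View pics/ov1.png

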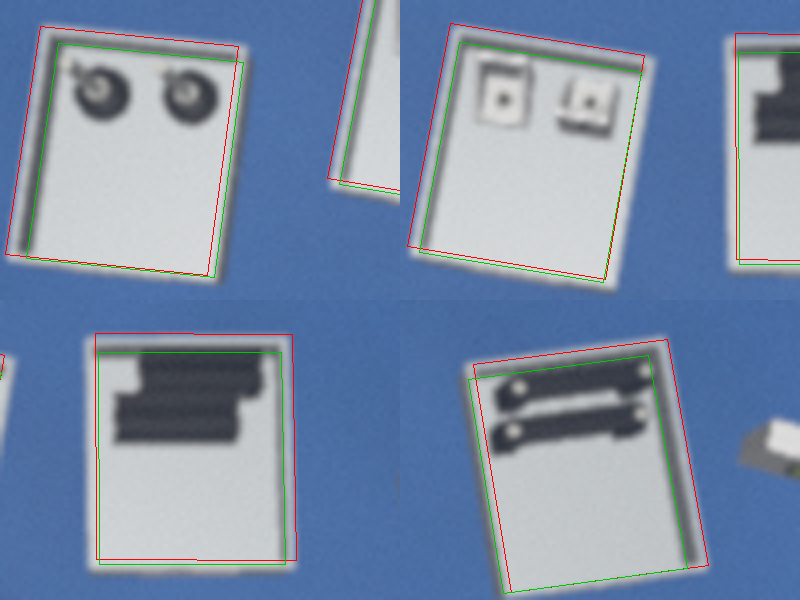

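View pics/ov2.png

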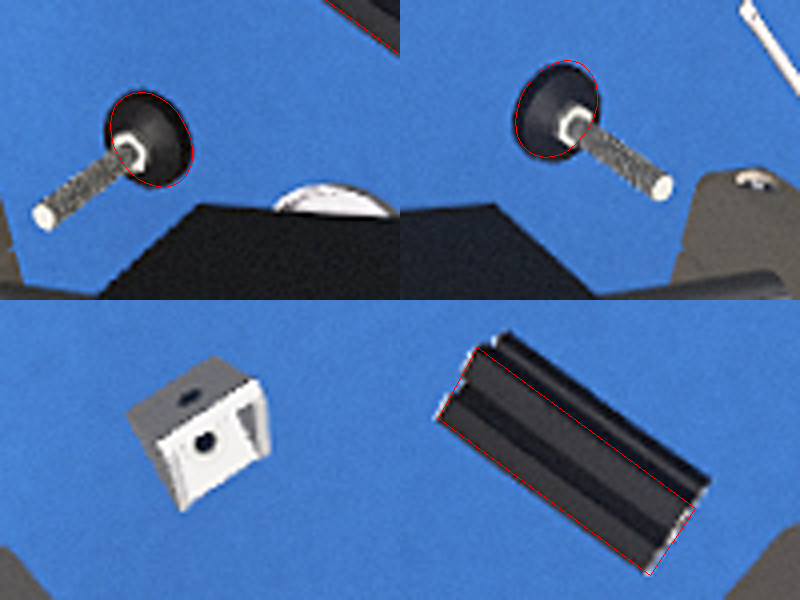

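Tray, foot and offcut overlays fit to about 1–2 mm. The bracket's upright flange faces about +34°, towards +x and +y. I'll start with foot A.

Request:
jog_arm --pt "-1 2.3 -1 0 0 0 0" --pt "-2 4.6 -2 0 0 0 0" --pt "-3 7 -3.5 0 0 0 0" --pt "-3.6 9.5 -4.8 0 0 0 0" --pt "-3.96 11.5 -4.8 0 0 0 0" --pt "-3.96 11.5 -4.8 0 0 0 0" --pt "-3.96 11.5 -4.8 0 0 0 0" --pt "-3.96 11.5 -4.8 0 0 0 0" --pt "-3.96 11.5 -5.8 0 0 0 0" --pt "-3.96 11.5 -6.8 0 0 0 0" --pt "-3.96 11.5 -7.4 0 0 0 0" --pt "-3.96 11.5 -7.87 0 0 0 0" --pt "-3.96 11.5 -7.87 0 0 0 0" --pt "-3.96 11.5 -7.87 0 0 0 0" --grip_force 15

```text
time: 6.38
ee_pos: [380.3, 286.9, 223.7]
tcp_rot: [-3.141, -0.001, -0.0]
wrist_force: [-0.2, -0.8, -0.5]
opening: 0.497
```

Run:
```python
from h import *
s=r.get_state(); print(s["time"],np.round(s["ee_pos"],1),np.round(s["tcp_rot"],3),s["opening"],np.round(s["joints"],2))
img=r.camera("wrist"); cv2.imwrite("pics/w2.png",img)
print("foot top if at (380,287):",project("wrist",[[380,287,78],[380,287,10]],s))
# bracket corners
s1=np.load("s1.npy",allow_pickle=True).item()
print(to_plane("wrist",[[412,198],[433,184.2]],0,s1),to_plane("wrist",[[420,206.2],[444.5,190]],40,s1))
```

```text
6.375 [380.3 286.9 223.7] [-3.141e+00 -1.000e-03 -0.000e+00] 0.496670053156861 [0.39 0.14 2.01 0.   0.99 1.96]
foot top if at (380,287): [[323.54885189 283.83424046]
 [323.05498022 233.20022696]]
[[ 450.97708378 -124.50172572    0.        ]
 [ 470.50385946 -154.00559412    0.        ]] [[ 450.3367688  -123.52136061   40.        ]
 [ 471.2016143  -155.11899284   40.        ]]
```

View pics/w2.png

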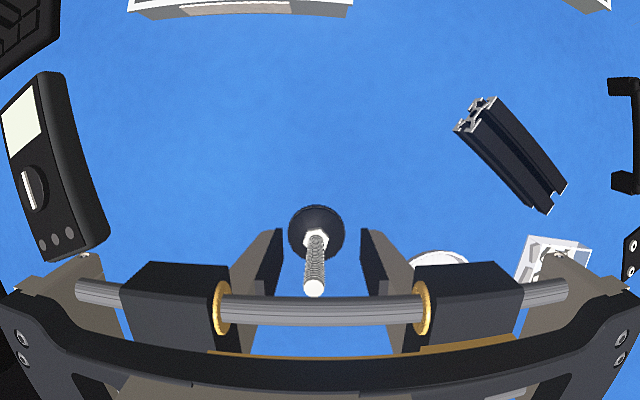

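Seen close up, the stud's top is at (315,289) against (323.5,284) predicted, so foot A is about 4 mm further +y and 3 mm further −x. I'll correct for that, grip and lift.

Request:
jog_arm --pt "-0.14 0.16 0 0 0 0 0" --pt "-0.14 0.16 0 0 0 0 -1" --pt "-0.14 0.16 0 0 0 0 -1" --pt "-0.14 0.16 0 0 0 0 -1" --pt "-0.14 0.16 0 0 0 0 -1" --pt "-0.14 0.16 0 0 0 0 -1" --pt "-0.14 0.16 0.5 0 0 0 -1" --pt "-0.14 0.16 1.5 0 0 0 -1" --pt "-0.14 0.16 2.8 0 0 0 -1" --pt "-0.14 0.16 4 0 0 0 -1" --pt "-0.14 0.16 4 0 0 0 -1" --grip_force 25

```text
time: 7.8
ee_pos: [377.3, 291.2, 326.0]
tcp_rot: [-3.139, -0.006, -0.0]
wrist_force: [0.9, 0.3, -0.8]
opening: 0.106
```

Request:
jog_arm --pt "1.2 0.5 0 0 0 0 -1" --pt "2.9 1.1 0 0 0 0 -1" --pt "4.7 1.9 0 0 0 0 -1" --pt "6.4 2.5 0 0 0 0 -1" --pt "7.6 3 0 0 0 0 -1" --pt "8.28 3.28 -0.5 0 0 0 -1" --pt "8.28 3.28 -1.4 0 0 0 -1" --pt "8.28 3.28 -2.4 0 0 0 -1" --pt "8.28 3.28 -3.2 0 0 0 -1" --pt "8.28 3.28 -3.6 0 0 0 -1" --pt "8.28 3.28 -3.84 0 0 0 -1" --pt "8.28 3.28 -3.84 0 0 0 -1" --pt "8.28 3.28 -3.84 0 0 0 -1" --pt "8.28 3.28 -3.84 0 0 0 -0.3" --pt "8.28 3.28 -3.84 0 0 0 -0.3" --pt "8.28 3.28 -3.84 0 0 0 -0.3" --pt "8.28 3.28 -3 0 0 0 -0.3" --pt "8.28 3.28 -1.5 0 0 0 -0.3" --pt "8.28 3.28 0 0 0 0 -0.3" --pt "8.28 3.28 0 0 0 0 -0.3"

```text
time: 10.3
ee_pos: [584.7, 373.4, 329.4]
tcp_rot: [-3.138, -0.009, -0.0]
wrist_force: [0.3, -0.4, -0.2]
opening: 0.351
```

Run:
```python
from h import *
s=r.get_state(); print(s["time"],np.round(s["ee_pos"],1),np.round(s["tcp_rot"],3),s["opening"],np.round(s["joints"],2))
img=r.camera("side"); cv2.imwrite("pics/s3.png",cv2.resize(img[100:400,100:500],(800,600),interpolation=cv2.INTER_CUBIC))
```

```text
10.3 [584.7 373.4 329.4] [-3.138 -0.009 -0.   ] 0.351402996785073 [0.39 0.52 1.3  0.   1.32 1.97]
```

View pics/s3.png

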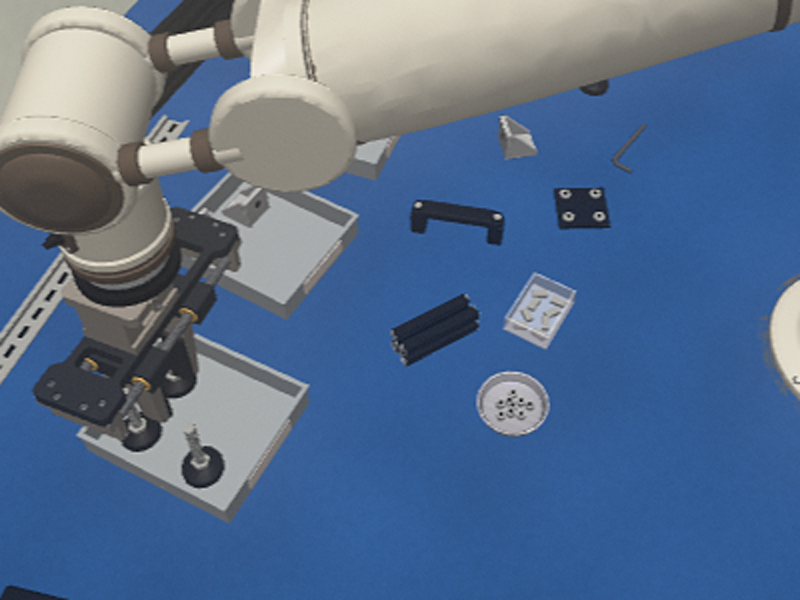

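Foot A stands upright in its tray, at (203,465) in the crop. Foot B is next.

Request:
jog_arm --pt "-0.4 -1.3 0 0 0 0 0" --pt "-1 -3.4 0 0 0 0 0" --pt "-1.7 -5.8 0 0 0 0 0" --pt "-2.4 -8.2 0 0 0 0 0" --pt "-3.1 -10.6 0 0 0 0 0" --pt "-3.8 -13 0 0 0 0 0" --pt "-4.5 -15.4 0 0 0 0 0" --pt "-5.2 -17.8 0 0 0 0 0" --pt "-5.9 -20.2 0 0 0 0 0" --pt "-6.6 -22.6 0 0 0 0 0" --pt "-7.3 -25 0 0 0 0 0" --pt "-7.78 -26.5 0 0 0 0 0" --pt "-7.78 -26.5 0 0 0 0 0" --pt "-7.78 -26.5 0 0 0 0 0" --pt "-7.78 -26.5 -0.8 0 0 0 0" --pt "-7.78 -26.5 -2 0 0 0 0" --pt "-7.78 -26.5 -3.2 0 0 0 0" --pt "-7.78 -26.5 -4 0 0 0 0" --pt "-7.78 -26.5 -4 0 0 0 0" --pt "-7.78 -26.5 -4 0 0 0 0"

```text
time: 12.85
ee_pos: [389.4, -289.2, 223.7]
tcp_rot: [3.141, -0.001, 0.001]
wrist_force: [-0.2, 0.1, 0.6]
opening: 0.501
```

Run:
```python
from h import *
s=r.get_state(); print(s["time"],np.round(s["ee_pos"],1),np.round(s["tcp_rot"],3),s["opening"])
img=r.camera("wrist"); cv2.imwrite("pics/w4.png",img[150:350,200:520]); 
P=project("wrist",[[s["ee_pos"][0],s["ee_pos"][1],78]],s)[0]; print("stud top px if centred",P)
# bright disc near it
g=img[int(P[1])-35:int(P[1])+35,int(P[0])-40:int(P[0])+40].min(2)
n,l,st,c=cv2.connectedComponentsWithStats((g>200).astype(np.uint8)); print([(st[i,4],np.round(c[i]+[int(P[0])-40,int(P[1])-35],1)) for i in range(1,n) if st[i,4]>40])
```

```text
12.85 [ 389.4 -289.2  223.7] [ 3.141e+00 -1.000e-03  1.000e-03] 0.5014449539451183
stud top px if centred [323.36683416 283.05699789]
[(np.int32(268), array([338.5, 287.1]))]
```

View pics/w4.png

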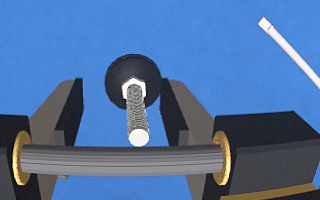

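Foot B's stud top is at (338.5,287), 8 mm further −y than estimated. I'll correct, grip and carry it.

Request:
jog_arm --pt "-0.08 -0.32 0 0 0 0 0" --pt "-0.08 -0.32 0 0 0 0 -0.5" --pt "-0.08 -0.32 0 0 0 0 -1" --pt "-0.08 -0.32 0 0 0 0 -1" --pt "-0.08 -0.32 0 0 0 0 -1" --pt "-0.08 -0.32 0 0 0 0 -1" --pt "-0.08 -0.32 0.5 0 0 0 -1" --pt "-0.08 -0.32 1.5 0 0 0 -1" --pt "-0.08 -0.32 2.8 0 0 0 -1" --pt "-0.08 -0.32 4 0 0 0 -1" --pt "-0.08 -0.32 4 0 0 0 -1"

```text
time: 14.28
ee_pos: [387.5, -298.5, 326.0]
tcp_rot: [3.137, -0.004, -0.0]
wrist_force: [-0.1, 0.1, -2.2]
opening: 0.103
```

Request:
jog_arm --pt "0.3 1 0 0 0 0 -1" --pt "0.9 3 0 0 0 0 -1" --pt "1.6 5.3 0 0 0 0 -1" --pt "2.4 7.6 0 0 0 0 -1" --pt "3.1 9.9 0 0 0 0 -1" --pt "3.8 12.2 0 0 0 0 -1" --pt "4.5 14.5 0 0 0 0 -1" --pt "5.3 16.8 0 0 0 0 -1" --pt "6 19.1 0 0 0 0 -1" --pt "6.7 21.4 0 0 0 0 -1" --pt "7.3 23.4 0 0 0 0 -1" --pt "7.6 24.35 0 0 0 0 -1" --pt "7.6 24.35 0 0 0 0 -1" --pt "7.6 24.35 0 0 0 0 -1"

```text
time: 16.02
ee_pos: [576.5, 310.2, 321.7]
tcp_rot: [3.14, 0.002, -0.001]
wrist_force: [-0.1, -1.0, -0.4]
opening: 0.107
```

Request:
jog_arm --pt "0 0 -0.8 0 0 0 -1" --pt "0 0 -1.8 0 0 0 -1" --pt "0 0 -2.8 0 0 0 -1" --pt "0 0 -3.5 0 0 0 -1" --pt "0 0 -3.84 0 0 0 -1" --pt "0 0 -3.84 0 0 0 -1" --pt "0 0 -3.84 0 0 0 -1" --pt "0 0 -3.84 0 0 0 -0.3" --pt "0 0 -3.84 0 0 0 -0.3" --pt "0 0 -3.84 0 0 0 -0.3" --pt "0 0 -3 0 0 0 -0.3" --pt "0 0 -1.5 0 0 0 -0.3" --pt "0 0 0 0 0 0 -0.3" --pt "0 0 0 0 0 0 -0.3"

```text
time: 17.77
ee_pos: [578.2, 311.6, 329.0]
tcp_rot: [-3.139, -0.009, -0.0]
wrist_force: [0.3, 0.4, -0.4]
opening: 0.348
```

Request:
jog_arm --pt "-0.3 -1 0 0 0 0.05 0.5" --pt "-0.8 -3 0 0 0 0.1 0.5" --pt "-1.4 -5.2 0 0 0 0.18 0.5" --pt "-2 -7.5 0 0 0 0.26 0.5" --pt "-2.6 -9.8 0 0 0 0.34 0.5" --pt "-3.3 -12.1 0 0 0 0.42 0.5" --pt "-3.9 -14.4 0 0 0 0.5 0.5" --pt "-4.5 -16.6 0 0 0 0.55 0.5" --pt "-4.97 -18.34 -0.8 0 0 0.586 0.5" --pt "-4.97 -18.34 -1.8 0 0 0.586 0.5" --pt "-4.97 -18.34 -2.5 0 0 0.586 0.5" --pt "-4.97 -18.34 -2.5 0 0 0.586 0.5" --pt "-4.97 -18.34 -2.5 0 0 0.586 0.5"

```text
time: 19.4
ee_pos: [452.8, -147.4, 261.0]
tcp_rot: [3.141, -0.0, 0.586]
wrist_force: [-0.4, -0.4, -0.0]
opening: 0.75
```

```bash
cat > br.py <<'E'
from h import *
def outline(c,yaw,z):  # c = grasp point xy
    a=np.radians(yaw); m=np.array([[np.cos(a),-np.sin(a)],[np.sin(a),np.cos(a)]])
    return np.c_[np.array([[10,19],[10,-19],[-30,-19],[-30,19]])@m.T+c,np.full(4,z)]
E
python3 - <<'E'
from br import *
s=r.get_state(); print(s["time"],np.round(s["ee_pos"],1),np.round(s["tcp_rot"],3),s["opening"])
img=r.camera("wrist"); np.save("s5.npy",s,allow_pickle=True); cv2.imwrite("pics/w5raw.png",img)
c=np.array([452.7,-147.5]); yaw=33.6
b=img.copy()
q=project("wrist",outline(c,yaw,0),s); cv2.polylines(b,[q.astype(np.int32)],True,(0,255,0),1)
q2=project("wrist",outline(c,yaw,40),s)[:2]; cv2.polylines(b,[q2.astype(np.int32)],True,(0,0,255),1); print(q.round(1),q2.round(1))
cv2.imwrite("pics/w5.png",cv2.resize(b[130:330,190:450],None,fx=3,fy=3,interpolation=cv2.INTER_CUBIC))
E
```

```text
19.4 [ 452.8 -147.4  261. ] [ 3.141 -0.     0.586] 0.7496174533966378
[[297.7 201.1]
 [344.8 201. ]
 [343.8 246.9]
 [298.8 247. ]] [[293.4 215.7]
 [349.1 215.6]]
```

View pics/w5.png

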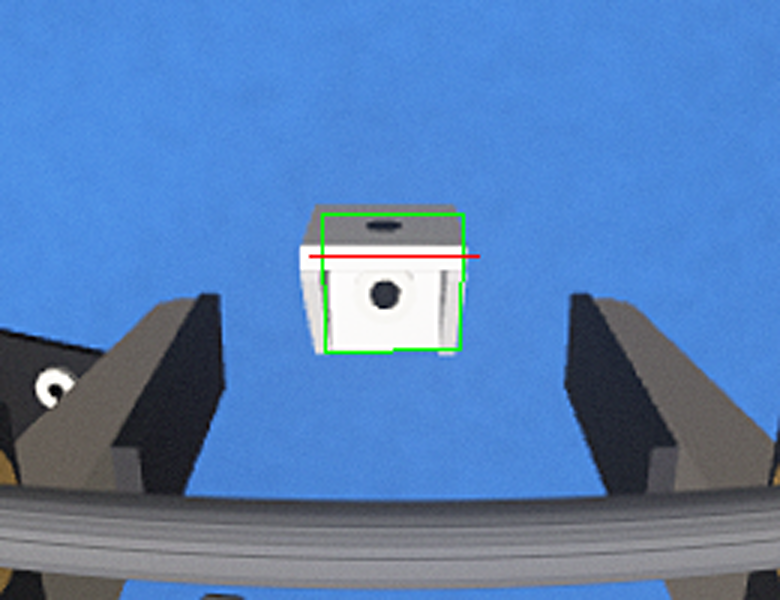

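The bracket is squared to the jaws, about 2 mm left of and above the model outline in the image. I'll shift, descend and grip.

Request:
jog_arm --pt "0.02 0.12 -0.5 0 0 0 0.5" --pt "0.02 0.12 -1.4 0 0 0 0.5" --pt "0.02 0.12 -2.2 0 0 0 0.5" --pt "0.02 0.12 -2.6 0 0 0 0.5" --pt "0.02 0.12 -2.6 0 0 0 0.5" --pt "0.02 0.12 -2.6 0 0 0 -0.1" --pt "0.02 0.12 -2.6 0 0 0 -0.6" --pt "0.02 0.12 -2.6 0 0 0 -1" --pt "0.02 0.12 -2.6 0 0 0 -1" --pt "0.02 0.12 -2.6 0 0 0 -1" --pt "0.02 0.12 -2 0 0 0 -1" --pt "0.02 0.12 -1 0 0 0 -1" --pt "0.02 0.12 0.2 0 0 0 -1" --pt "0.02 0.12 1.4 0 0 0 -1" --pt "0.02 0.12 1.4 0 0 0 -1"

```text
time: 21.32
ee_pos: [454.0, -145.0, 298.4]
tcp_rot: [3.136, -0.003, 0.586]
wrist_force: [-0.4, -0.6, -1.8]
opening: 0.411
```

Request:
jog_arm --pt "0.6 0.8 0 0 0 -0.08 -1" --pt "1.7 2.3 0 0 0 -0.2 -1" --pt "3 4.1 0 0 0 -0.34 -1" --pt "4.3 5.9 0 0 0 -0.48 -1" --pt "5.6 7.7 0 0 0 -0.6 -1" --pt "6.8 9.4 0 0 0 -0.69 -1" --pt "7.63 10.54 0 0 0 -0.735 -1" --pt "7.63 10.54 0 0 0 -0.735 -1" --pt "7.63 10.54 -0.8 0 0 -0.735 -1" --pt "7.63 10.54 -1.8 0 0 -0.735 -1" --pt "7.63 10.54 -2.8 0 0 -0.735 -1" --pt "7.63 10.54 -3.5 0 0 -0.735 -1" --pt "7.63 10.54 -3.84 0 0 -0.735 -1" --pt "7.63 10.54 -3.84 0 0 -0.735 -1" --pt "7.63 10.54 -3.84 0 0 -0.735 -1"

```text
time: 23.2
ee_pos: [644.0, 118.8, 199.8]
tcp_rot: [-3.141, -0.001, -0.15]
wrist_force: [0.5, -0.3, -0.6]
opening: 0.411
```

Request:
jog_arm --pt "0 0 0 0 0 0 0.1" --pt "0 0 0 0 0 0 0.1" --pt "0 0 0 0 0 0 0.1" --pt "0 0 0.6 0 0 0 0.1" --pt "0 0 1.8 0 0 0 0.1" --pt "0 0 3 0 0 0 0.1" --pt "0 0 4 0 0 0 0.1" --pt "0 0 4 0 0 0 0.1"

```text
time: 24.2
ee_pos: [644.9, 119.1, 303.2]
tcp_rot: [-3.141, -0.007, -0.149]
wrist_force: [0.3, 1.1, -0.8]
opening: 0.549
```

Request:
jog_arm --pt "-0.8 0.1 0 0 0 0.1 0.2" --pt "-2.2 0.4 0 0 0 0.25 0.2" --pt "-4 0.7 0 0 0 0.42 0.2" --pt "-5.8 1 0 0 0 0.58 0.2" --pt "-7.4 1.3 -0.3 0 0 0.75 0.2" --pt "-8.32 1.42 -0.8 0 0 0.9 0.2" --pt "-8.32 1.42 -1.4 0 0 1.02 0.2" --pt "-8.32 1.42 -1.78 0 0 1.074 0.2" --pt "-8.32 1.42 -1.78 0 0 1.074 0.2" --pt "-8.32 1.42 -1.78 0 0 1.074 0.2" --pt "-8.32 1.42 -1.78 0 0 1.074 0.2"

```text
time: 25.58
ee_pos: [436.1, 154.6, 255.3]
tcp_rot: [3.141, -0.0, 0.924]
wrist_force: [1.8, -0.6, -0.1]
opening: 0.601
```

Run:
```python
from h import *
s=r.get_state(); print(s["time"],np.round(s["ee_pos"],1),np.round(s["tcp_rot"],3),s["opening"])
img=r.camera("wrist"); b=img.copy()
a=np.radians(53);m=np.array([[np.cos(a),-np.sin(a)],[np.sin(a),np.cos(a)]])
q=np.array([[45,15],[45,-15],[-45,-15],[-45,15]])@m.T+[436,154.5]
cv2.polylines(b,[project("wrist",np.c_[q,[30]*4],s).astype(np.int32)],True,(0,0,255),1)
cv2.imwrite("pics/w6.png",cv2.resize(b[100:300,190:450],None,fx=3,fy=3,interpolation=cv2.INTER_CUBIC))
```

```text
25.575 [436.1 154.6 255.3] [ 3.141 -0.     0.924] 0.6005497001208581
```

View pics/w6.png

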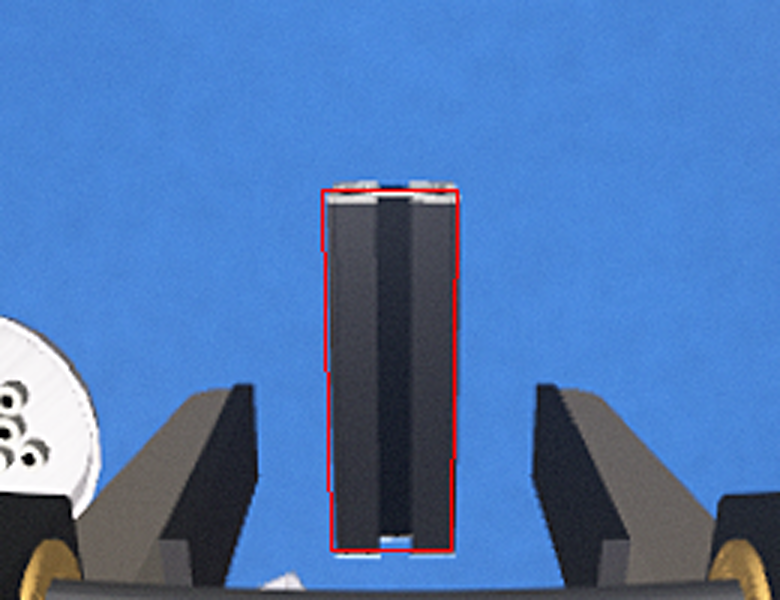

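The offcut is square and centred to within 1 mm. I'll grip, lift and carry it.

Request:
jog_arm --pt "0 0 -0.6 0 0 0 0.2" --pt "0 0 -1.4 0 0 0 0.2" --pt "0 0 -2.1 0 0 0 0.2" --pt "0 0 -2.4 0 0 0 0.2" --pt "0 0 -2.4 0 0 0 0.2" --pt "0 0 -2.4 0 0 0 -0.3" --pt "0 0 -2.4 0 0 0 -1" --pt "0 0 -2.4 0 0 0 -1" --pt "0 0 -2.4 0 0 0 -1" --pt "0 0 -2.4 0 0 0 -1" --pt "0 0 -1.8 0 0 0 -1" --pt "0 0 -0.8 0 0 0 -1" --pt "0 0 0.4 0 0 0 -1" --pt "0 0 1.6 0 0 0 -1" --pt "0 0 1.6 0 0 0 -1" --grip_force 30

```text
time: 27.5
ee_pos: [436.8, 154.6, 297.6]
tcp_rot: [3.137, -0.004, 0.925]
wrist_force: [-0.5, 0.2, -1.2]
opening: 0.324
```

Request:
jog_arm --pt "0.6 -0.8 0 0 0 0.05 -1" --pt "1.8 -2.3 0 0 0 0.14 -1" --pt "3.2 -4.1 0 0 0 0.25 -1" --pt "4.6 -5.9 0 0 0 0.36 -1" --pt "6 -7.6 0 0 0 0.48 -1" --pt "7.3 -9.2 0 0 0 0.58 -1" --pt "8.2 -10.38 0 0 0 0.663 -1" --pt "8.2 -10.38 0 0 0 0.663 -1" --pt "8.2 -10.38 0 0 0 0.663 -1" --pt "8.2 -10.38 0 0 0 0.663 -1"

```text
time: 28.75
ee_pos: [640.2, -103.7, 294.3]
tcp_rot: [-3.14, -0.001, 1.589]
wrist_force: [0.3, -0.4, -0.5]
opening: 0.328
```

Run:
```python
from h import *; from trays import *
s=r.get_state(); print(s["time"],np.round(s["ee_pos"],1),np.round(s["tcp_rot"],3),s["opening"],np.round(s["wrist_force"],1))
img=r.camera("wrist"); b=img.copy(); sx=np.array([-1,1,1,-1]);sy=np.array([-1,-1,1,1])
for z,x,y,c in((32,82,70,(0,0,255)),(3,79,67,(0,200,0))):
    t=np.linspace(-1,1,12); e=np.r_[np.c_[t,-1+0*t],np.c_[1+0*t,t],np.c_[-t,1+0*t],np.c_[-1+0*t,-t]]
    cv2.polylines(b,[project("wrist",tw("offcuts",x*e[:,0],y*e[:,1],z),s).astype(np.int32)],True,c,1)
cv2.imwrite("pics/w7.png",cv2.resize(b[0:330,100:540],None,fx=1.8,fy=1.8,interpolation=cv2.INTER_CUBIC))
```

```text
28.75 [ 640.2 -103.7  294.3] [-3.140e+00 -1.000e-03  1.589e+00] 0.32781561118624136 [ 0.3 -0.4 -0.5]
```

View pics/w7.png

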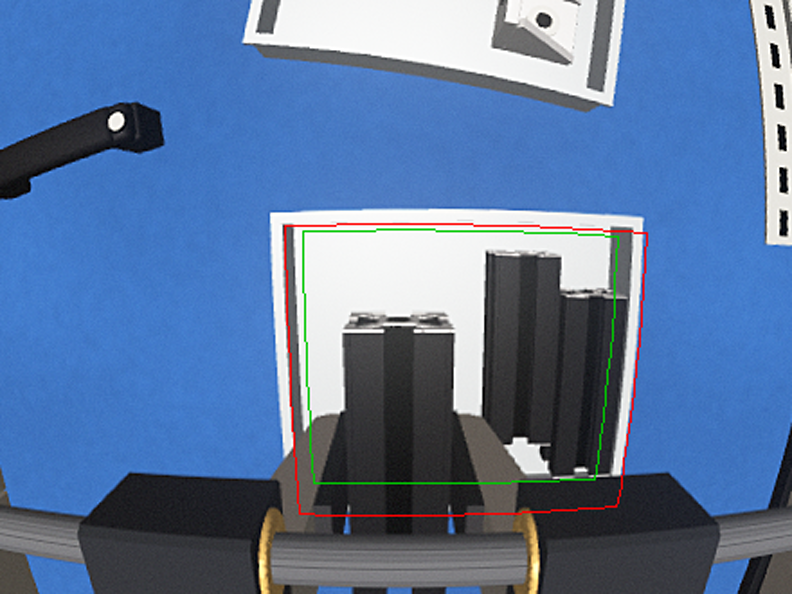

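The tray sits about 3 mm further −x and 3–4 mm further +y than modelled. Its actual outer corners are at (271,212) and (645,217), against (284,225) and (648,233) predicted. I'll shift and set the offcut down.

Request:
jog_arm --pt "-0.14 0.14 -0.6 0 0 0 -1" --pt "-0.14 0.14 -1.6 0 0 0 -1" --pt "-0.14 0.14 -2.6 0 0 0 -1" --pt "-0.14 0.14 -3.3 0 0 0 -1" --pt "-0.14 0.14 -3.7 0 0 0 -1" --pt "-0.14 0.14 -3.84 0 0 0 -1" --pt "-0.14 0.14 -3.84 0 0 0 -1" --pt "-0.14 0.14 -3.84 0 0 0 -1"

```text
time: 29.8
ee_pos: [637.8, -101.6, 199.9]
tcp_rot: [3.14, 0.001, 1.588]
wrist_force: [-0.1, 0.0, -1.5]
opening: 0.325
```

Request:
jog_arm --pt "0 0 0 0 0 0 -0.2" --pt "0 0 0 0 0 0 -0.2" --pt "0 0 0 0 0 0 -0.2" --pt "0 0 0.5 0 0 0 -0.2" --pt "0 0 1.5 0 0 0 -0.2" --pt "0 0 2.8 0 0 0 -0.2" --pt "0 0 4 0 0 0 -0.2" --pt "0 0 4 0 0 0 -0.2"

```text
time: 30.8
ee_pos: [638.5, -101.8, 302.9]
tcp_rot: [3.135, 0.003, 1.588]
wrist_force: [-0.2, 0.5, -0.8]
opening: 0.4
```

Request:
jog_arm --pt "-0.6 0.4 0 0 0 -0.14 0" --pt "-1.7 1.1 0 0 0 -0.3 0" --pt "-3 2 0 0 0 -0.47 0" --pt "-4.3 2.8 0 0 0 -0.64 0" --pt "-5.6 3.6 0 0 0 -0.81 0" --pt "-6.5 4.2 0 0 0 -0.98 0" --pt "-6.82 4.44 -0.4 0 0 -1.15 0" --pt "-6.82 4.44 -0.9 0 0 -1.3 0" --pt "-6.82 4.44 -1.36 0 0 -1.4 0" --pt "-6.82 4.44 -1.36 0 0 -1.4 0" --pt "-6.82 4.44 -1.36 0 0 -1.4 0" --pt "-6.82 4.44 -1.36 0 0 -1.4 0"

```text
time: 32.3
ee_pos: [467.0, 9.5, 265.3]
tcp_rot: [3.141, -0.001, 0.189]
wrist_force: [-0.1, -0.1, 0.5]
opening: 0.501
```

Run:
```python
from h import *
s=r.get_state(); print(s["time"],np.round(s["ee_pos"],1),np.round(s["tcp_rot"],3),s["opening"])
img=r.camera("wrist"); b=img.copy()
a=np.radians(10.7);m=np.array([[np.cos(a),-np.sin(a)],[np.sin(a),np.cos(a)]])
q=np.array([[53,10],[53,-10],[-53,-10],[-53,10]])@m.T+[467,9.5]
cv2.polylines(b,[project("wrist",np.c_[q,[40]*4],s).astype(np.int32)],True,(0,0,255),1)
cv2.imwrite("pics/w8.png",cv2.resize(b[100:300,190:450],None,fx=3,fy=3,interpolation=cv2.INTER_CUBIC))
```

```text
32.3 [467.    9.5 265.3] [ 3.141e+00 -1.000e-03  1.890e-01] 0.5009102235182228
```

View pics/w8.png

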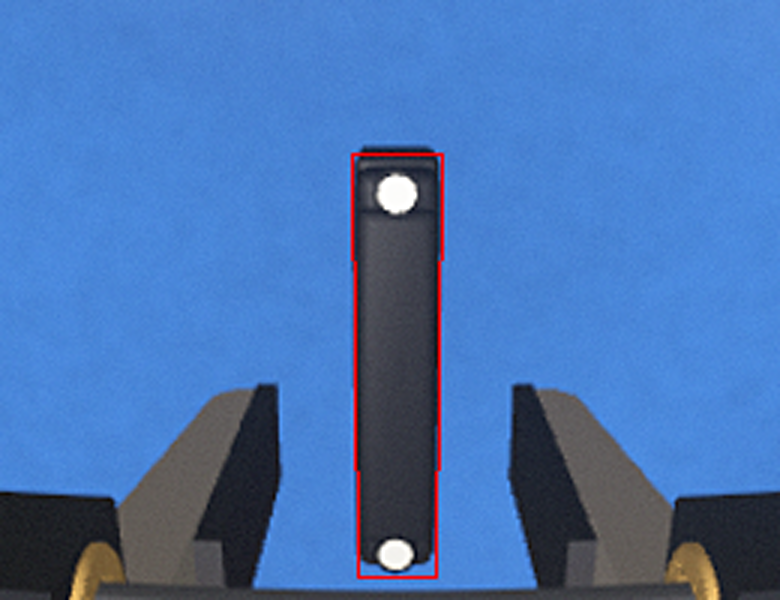

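Request:
jog_arm --pt "0.05 0 -0.6 0 0 0 0" --pt "0.05 0 -1.4 0 0 0 0" --pt "0.05 0 -2.1 0 0 0 0" --pt "0.05 0 -2.42 0 0 0 0" --pt "0.05 0 -2.42 0 0 0 0" --pt "0.05 0 -2.42 0 0 0 -0.5" --pt "0.05 0 -2.42 0 0 0 -1" --pt "0.05 0 -2.42 0 0 0 -1" --pt "0.05 0 -2.42 0 0 0 -1" --pt "0.05 0 -2.42 0 0 0 -1" --pt "0.05 0 -1.8 0 0 0 -1" --pt "0.05 0 -0.8 0 0 0 -1" --pt "0.05 0 0.4 0 0 0 -1" --pt "0.05 0 1.58 0 0 0 -1" --pt "0.05 0 1.58 0 0 0 -1"

```text
time: 34.22
ee_pos: [469.0, 9.4, 307.2]
tcp_rot: [3.139, -0.005, 0.188]
wrist_force: [1.4, -0.7, -0.7]
opening: 0.214
```

Request:
jog_arm --pt "0.2 -0.9 0 0 0 0.12 -1" --pt "0.6 -2.4 0 0 0 0.28 -1" --pt "1.1 -4.2 0 0 0 0.45 -1" --pt "1.6 -6.1 0 0 0 0.62 -1" --pt "2.1 -8 0 0 0 0.79 -1" --pt "2.6 -9.9 0 0 0 0.96 -1" --pt "3.1 -11.8 0 0 0 1.13 -1" --pt "3.5 -13.3 0 0 0 1.3 -1" --pt "3.68 -14.18 0 0 0 1.45 -1" --pt "3.68 -14.18 0 0 0 1.536 -1" --pt "3.68 -14.18 0 0 0 1.536 -1" --pt "3.68 -14.18 0 0 0 1.536 -1" --pt "3.68 -14.18 0 0 0 1.536 -1"

```text
time: 35.85
ee_pos: [560.1, -344.5, 304.1]
tcp_rot: [-3.141, -0.0, 1.723]
wrist_force: [-0.1, 0.1, -0.3]
opening: 0.214
```

Run:
```python
from h import *; from trays import *
s=r.get_state(); print(s["time"],np.round(s["ee_pos"],1),np.round(s["tcp_rot"],3),s["opening"],np.round(s["wrist_force"],1))
img=r.camera("wrist"); b=img.copy()
t=np.linspace(-1,1,12); e=np.r_[np.c_[t,-1+0*t],np.c_[1+0*t,t],np.c_[-t,1+0*t],np.c_[-1+0*t,-t]]
for z,x,y,c in((32,82,70,(0,0,255)),(3,79,67,(0,200,0))):
    cv2.polylines(b,[project("wrist",tw("handles",x*e[:,0],y*e[:,1],z),s).astype(np.int32)],True,c,1)
cv2.imwrite("pics/w9.png",cv2.resize(b[0:330,100:540],None,fx=1.8,fy=1.8,interpolation=cv2.INTER_CUBIC))
```

```text
35.85 [ 560.1 -344.5  304.1] [-3.141 -0.     1.723] 0.21364102180828626 [-0.1  0.1 -0.3]
```

View pics/w9.png

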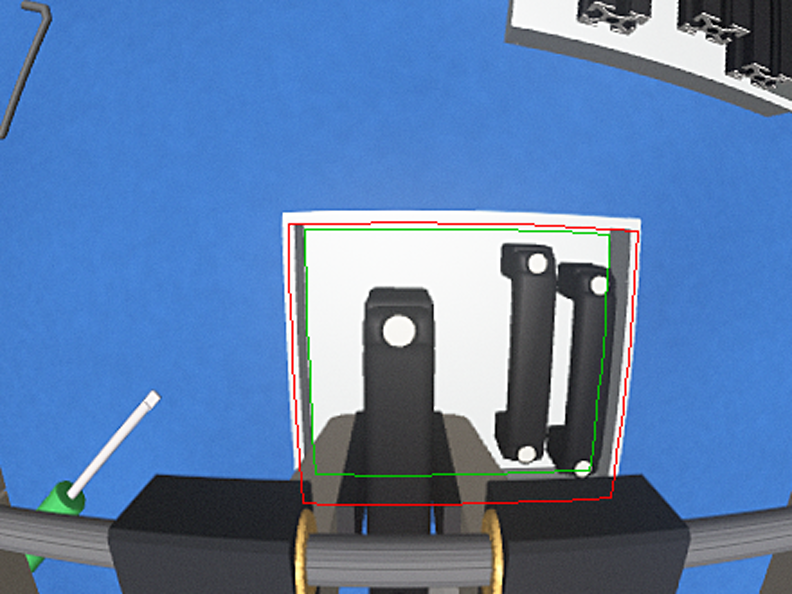

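Request:
jog_arm --pt "-0.08 0.12 -0.6 0 0 0 -1" --pt "-0.08 0.12 -1.6 0 0 0 -1" --pt "-0.08 0.12 -2.6 0 0 0 -1" --pt "-0.08 0.12 -3.3 0 0 0 -1" --pt "-0.08 0.12 -3.7 0 0 0 -1" --pt "-0.08 0.12 -3.84 0 0 0 -1" --pt "-0.08 0.12 -3.84 0 0 0 -1" --pt "-0.08 0.12 -3.84 0 0 0 -1" --pt "-0.08 0.12 -3.84 0 0 0 -0.3" --pt "-0.08 0.12 -3.84 0 0 0 -0.3" --pt "-0.08 0.12 -3.84 0 0 0 -0.3" --pt "-0.08 0.12 -3.2 0 0 0 -0.3" --pt "-0.08 0.12 -2 0 0 0 -0.3" --pt "-0.08 0.12 -0.5 0 0 0 -0.3" --pt "-0.08 0.12 1 0 0 0 -0.3" --pt "-0.08 0.12 2 0 0 0 -0.3"

```text
time: 37.9
ee_pos: [558.4, -342.1, 358.3]
tcp_rot: [3.139, 0.003, 1.724]
wrist_force: [1.4, 0.0, -0.2]
opening: 0.351
```

Request:
jog_arm --pt "-2 -1 0.5 0 0 0 0" --pt "-4 -2 1 0 0 0 0" --pt "-6 -3 2 0 0 0 0" --pt "-8 -4 2 0 0 0 0" --pt "-9 -4.5 2 0 0 0 0" --pt "-9 -4.5 2 0 0 0 0" --pt "-9 -4.5 2 0 0 0 0" --pt "-9 -4.5 2 0 0 0 0"

```text
time: 38.9
ee_pos: [334.2, -453.8, 404.7]
tcp_rot: [3.141, 0.0, 1.726]
wrist_force: [-0.8, 0.8, 0.7]
opening: 0.504
```

Run:
```python
from h import *; from trays import *
s=r.get_state(); print(s["time"],np.round(s["ee_pos"],1),s["opening"],np.round(s["wrist_force"],1))
t=r.camera("top"); sd=r.camera("side")
cv2.imwrite("pics/top_end.png",cv2.resize(t[85:275,150:480],(800,460),interpolation=cv2.INTER_CUBIC))
cv2.imwrite("pics/side_end.png",cv2.resize(sd[70:370,110:490],(760,600),interpolation=cv2.INTER_CUBIC))
```

```text
38.9 [ 334.2 -453.8  404.7] 0.5035261920735795 [-0.8  0.8  0.7]
```

View pics/top_end.png

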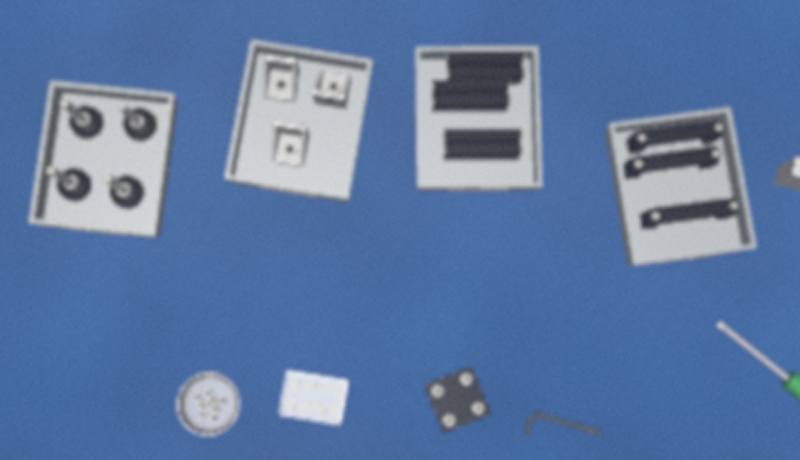

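View pics/side_end.png

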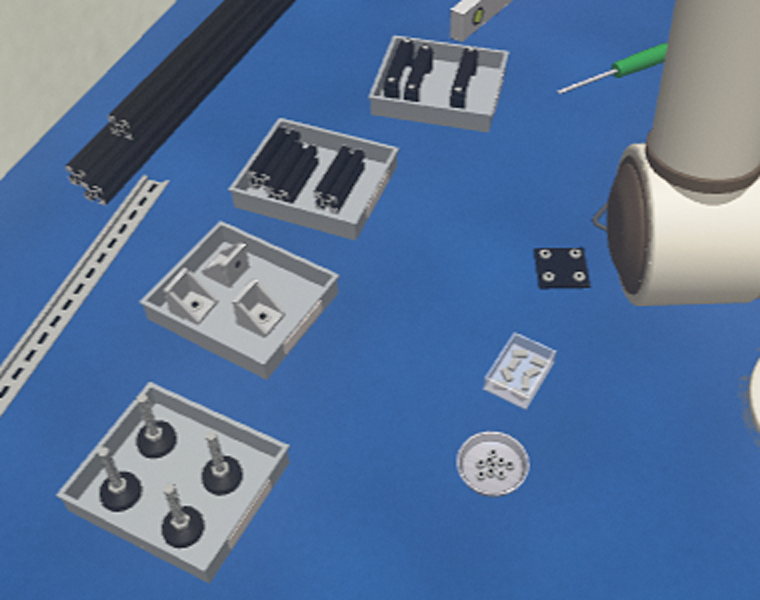

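Both final views show every part upright and flat in the right tray, clear of the walls and of the fixed samples. The dish hasn't moved: its centre is at about (236,252) in the full top picture, against (236,251) at the start.

```bash
python3 -c "
from rig import r
print(r.finish_job())"
```

```text
the job is handed in; nothing more can be done
None
```

All five parts are in the trays that already held their own kind, and the job was handed in at about 39 s on the robot's clock, of the 128 s allowed. I sorted them in the order listed: foot A, foot B, angle bracket, profile offcut, bow handle.

- **Grips:** the gripper opening matched each part: about 9.7 mm on the studs, 38 mm on the bracket, 30 mm on the offcut and 19.7 mm on the handle. The wrist force never read above about 2.5 N at the end of a move.
- **Final check:** the last top and side pictures show all five parts upright and flat on the clear floor, not touching the walls or the fixed samples. The dish and the small box beside it are where they were at the start, and the gripper is empty and clear of everything.
- **What disagreed:** the feet were 4–8 mm from my first estimates. The offcut and handle trays looked 2–4 mm off. I corrected the feet, offcut and handle from close-up views before gripping or placing.
- **Not checked close up:** I set the feet and bracket down using only the earlier tray estimates, and the final pictures show they landed well inside. No check failed.

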